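# Seat the sample carrier on its three-ball imaging mount

### The job

Pick up the aluminium sample carrier that narrows to a tongue (the one bearing a paint sample, not the round one) by its black bar and set it on the three-ball mount with its tongue over the single ball. Press it gently down between the two spring clips until they snap over its edges and pull it fully home on all three balls, then let go; do not drop it in, and leave the round carrier where it is.

Things in the scene. Friction and masses are not known exactly. Their poses are not given: they have to be found in the camera images.
- carrier_grip (a point): Centre of the black bar (80 mm along y, 14 mm wide and high) of the tongued carrier, 36 mm above its plate's top and 70 mm above its feet's undersides; free below. Aluminium plate 8 mm thick: 140 wide (y) for x -20 to +66, then a tongue 60 wide to x -77 with a dark red-and-gold paint sample; three vee feet 26 mm deep below. Weighs 0.35 to 0.6 kg. z up, x away from the tongue.
- mount_seat (a point): Where the carrier's bar centre is, with the same axes, when home: 96 mm above the underside of the fixed dark steel base (150 x 212 mm). 20 mm balls at (42, 44), (42, -44), (-48, 0) mm. Bent-wire spring clips flare out to y +-84, 12 mm above this point; pressing the carrier down between them takes up to about 10 N, aimed well, over its last 40 mm; near home they snap over its side edges and pull it down. z up, x away from the single ball.
- round_grip (a point): Centre of the black bar (80 mm along y, 14 mm wide and high) of the round carrier, an aluminium disc 124 mm across on three rubber feet, without a paint sample; the bar is 64 mm above the bench. Not to be used. z up.
There are look-alikes about, which are no part of the job. Leave any blue look-alike of the part that bears carrier_grip alone.

How it is judged (in metres and radians):
At the end, for the whole second after the job is handed in: The carrier rests released and still, home on all three balls with its tongue over the single ball: level within 5 degrees, square within 10 degrees, its bar within 10 mm sideways of the seat point and from 4 mm above to 3 mm below it (horizontal distance between carrier_grip and mount_seat below 0.01 m and z of carrier_grip in the frame of mount_seat between -0.003 and 0.004 m and angle between carrier_grip's own z axis and vertical below 0.09 rad and angle between the x axis of carrier_grip and the x axis of mount_seat, either way round below 0.17 rad and linear speed of carrier below 0.02 m/s); the robot touches nothing.
It fails at once if the round carrier was moved more than 40 mm (distance of round_grip from where it was at the start of the episode above 0.04 m).
It fails at once if the carrier was dropped (linear speed of carrier above 0.6 m/s and contact force between the fingers and carrier below 0.3 N).
It also fails if it takes over 45 s, if anything falls off the work surface, if the arm or the gripper's body presses on something with over 40 N, if the wrist force passes 120 N, or if a joint passes its speed limit or range.

### The arm

A 6-joint arm with a two-finger parallel gripper is mounted at the origin on the work surface. World frame = base frame: x ahead of the robot, y to its left, z up, the work surface at z = 0. Lengths are in m, angles in degrees, forces in N, time in s.
With the tool pointing down it reaches from about 0.275 to 0.725 m from the base axis. Payload 15.9 kg.
Tool frame: the origin (TCP) lies at the very end of the fingers, on their centre line; the grasp point (between the pads) lies env.grip_depth behind it (env.grip_depth is the distance from the TCP to the grasp point, in m); z points along the fingers, y is the line along which they close (so a half turn about z gives the same grasp; the last joint's range is limited). The gripper opens to 85 mm and grips with 20 to 120 N. Pads are 22 mm wide; open, the fingers measure 114 mm over their backs; the gripper's body (76 mm by 85 mm) begins 54 mm behind the grasp point. The pads swing forward as they close: fully open they stand 13 mm farther back than shut.
Start: joints at [-65.432, 12.198, -1.971, 75.831, 0, 90], TCP at [0.208, -0.455, 0.203] pointing down, gripper open.
Joint ranges: [-170.91, 170.91], [-42.67, 98.43], [-65.05, 77.54], [-120.47, 116.71], [-90, 82.35], [-180, 180]. Speed limits (degrees/s): [108.29, 108.29, 136.94, 147.25, 180, 180].

### API

Orientations are given as a 3x3 rotation matrix whose columns are the frame's x, y, z axes.
In Python, from workcell import observe, viewer, env, finder gives the robot as it stands.
- The arm moves only by the shell command python3 -m inch 'ROWS' [FORCE]. ROWS is JSON, one flat list of numbers, 7 for each row, row after row: the opening, from 0 (shut) to 1 (fully open), then the shift along the tool's x, y, z in m, then the turn, a rotation vector about the tool's x, y, z in rad. In form: [grip, tx, ty, tz, rx, ry, rz, grip, tx, ty, tz, rx, ry, rz, ...]. A call has 1 to 12 rows; each row shifts and turns the commanded pose from where the row before left it, along the tool's axes as they then stand; what a row does not reach is not made up. A row lasts 1/10 s, in which the tool goes at most 50 mm and 8.59 degrees, less where a joint would pass 70% of its speed; a pose out of reach is approached as far as the arm can. A call is refused whole if a number of a shift passes 0.05 or a number of a turn 0.15, either way. A call with a gripper value outside its range is refused whole. The fingers move at their own pace and stop on an object; FORCE is the grip in N (left out, the last holds). Time passes only in rows, so rows that do not move let the fingers close. It gives the time, the measured TCP pose, the force, the opening and the grip force at its end, in the units of the state.
- observe(): the state, without advancing time (a new reading comes with each control period).
- viewer.snapshot(name): name is "scene" or "top"; returns (picture, depth): 400x640x3 uint8, blue, green, red; 400x640 float32, m along the optical axis (not along the pixel's ray), 0 where there is no reading.
- viewer.calibration(name): a dict with "K" (3x3 intrinsics, pixels), "D" ([k1, k2, p1, p2, k3] as OpenCV has them; the pictures are not rectified), "R" (3x3) and "t" (3): a world point X has camera coordinates R X + t. Camera axes: x right, y down, z forward; pixel columns grow to the right and rows downward; lengths in m; the calibration is good to about 2 mm. A picture is of the moment at which its call begins. calibration takes no time and is no camera call.
- env.hand_in(): hands the job in; it is judged then, once.
Trained networks look in the newest picture that a camera, given by its name, has taken for a name from the list of things; names that differ only in an ending like _2 or _b are one class to them, and where a whole thing is asked for, a point or a joint stands for the part that bears it (a point fixed in the world has none). Each returns a list of dicts, best first, with "score" (0 to 1); they miss things now and then, are a little off and sometimes report something else, mostly with a low value. They report only what shows in the picture. A call takes as long as a camera call. They do not tell look-alikes from the thing itself.
- finder.search_frame(camera, query): "pixel" ([column, row] in pixels, amid what is visible of it).
The state is a dict: "time_s": time; "joint_pos": joint angles; "joint_velocities": joint speeds; "joint_torque": joint torques, N m; "position": TCP position; "ee_rot": TCP orientation; "wrist_force": force on the tool from outside, world axes, zero at the start; "torque": the same for the moment, N m; "gripper_width": finger opening in m; "gripper_force": force on a finger pad.
Only numpy, scipy, OpenCV 4.12 (cv2) and the standard library are available. Lean on these libraries where they do the work, as an engineer would, in place of code of your own. Each camera call takes 0.05 s, during which the arm holds its last target. There are 200 camera calls.

## Working session

There is one attempt and no reset: what is moved stays moved. The work goes in short steps, Python scripts to look and compute and a shell command to move; the robot and the scene stay as the last step left them, time stands still between calls to the robot, and variables do not carry over. Pictures are saved under pics/ and viewed, at most 10 in all, crops included, and the job is handed in when it is done.

```bash
mkdir -p pics; ls
cat > h.py <<'E'
import numpy as np, cv2
from workcell import observe, viewer, env, finder
def ray(cal,px):
    K=np.array(cal["K"]);D=np.array(cal["D"])
    p=cv2.undistortPoints(np.array(px,float).reshape(-1,1,2),K,D).reshape(-1,2)
    return p
def world(name,px,depth):
    """pixels (n,2) & depths (n) -> world"""
    c=viewer.calibration(name);p=ray(c,px);d=np.asarray(depth,float).reshape(-1,1)
    X=np.hstack([p,np.ones((len(p),1))])*d
    return (X-np.array(c["t"]))@np.array(c["R"])
def atz(name,px,z):
    c=viewer.calibration(name);p=ray(c,px);R=np.array(c["R"]);o=-R.T@np.array(c["t"])
    v=np.hstack([p,np.ones((len(p),1))])@R
    return o+v*((z-o[2])/v[:,2])[:,None]
def cloud(name,depth):
    r,c=np.nonzero(depth>0);return np.c_[c,r],world(name,np.c_[c,r],depth[r,c])
E
python3 - <<'E'
from h import *
s=observe();print(s["time_s"],s["position"],np.round(s["ee_rot"],3).tolist(),env.grip_depth)
for n in("scene","top"):
    p,d=viewer.snapshot(n);cv2.imwrite(f"pics/{n}0.png",p);np.save(f"pics/{n}0.npy",d)
    for q in("carrier_grip","mount_seat","round_grip"):
        for f in finder.search_frame(n,q):
            x,y=map(int,f["pixel"]);print(n,q,f["pixel"],round(f["score"],2),np.round(world(n,[[x,y]],[d[y,x]]),3) if d[y,x] else 0)
E
```

```text
pics
0.0 [ 0.20775045 -0.45441218  0.20272244] [[0.909, 0.416, -0.0], [0.416, -0.909, 0.001], [0.0, -0.001, -1.0]] 0.0187
scene carrier_grip [413.0, 149.2] 0.96 [[0.538 0.344 0.032]]
scene carrier_grip [316.6, 110.3] 0.73 [[0.203 0.339 0.031]]
scene mount_seat [380.8, 242.6] 0.83 0
scene round_grip [288.4, 346.3] 0.94 [[ 0.543 -0.352  0.069]]
top carrier_grip [183.9, 153.6] 0.9 [[0.524 0.339 0.036]]
top carrier_grip [174.1, 269.6] 0.58 [[0.219 0.342 0.036]]
top mount_seat [303.9, 136.5] 0.75 [[0.583 0.019 0.026]]
top round_grip [430.2, 155.4] 0.65 [[ 0.538 -0.33   0.029]]
```

View pics/scene0.png

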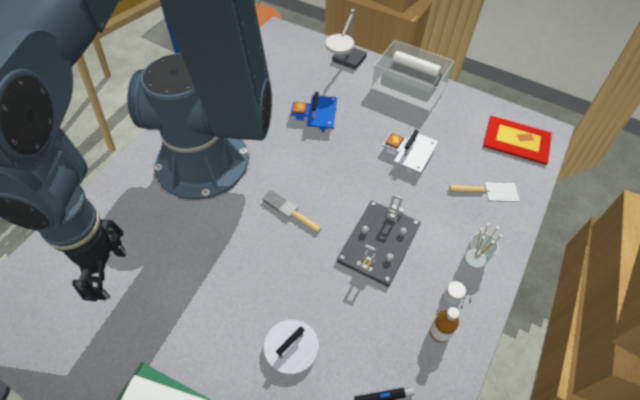

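View pics/top0.png

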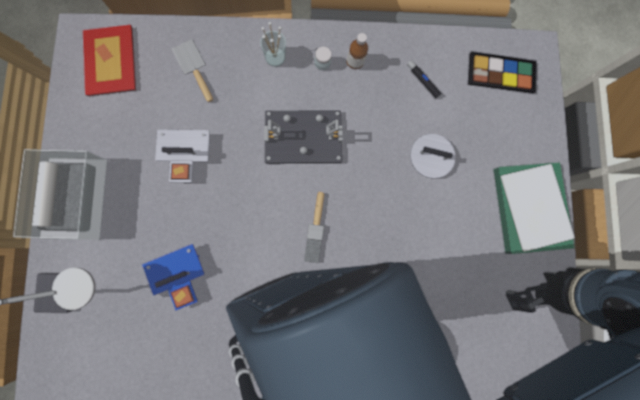

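The scene view shows the aluminium carrier at (413,149), the blue look-alike at (316,110), the mount at (380,242) and the round carrier at (290,346). In the top view the carrier bar is at (178,151) with its tongue towards -x, and the mount is at (303,137) with its single ball also towards -x. Next I'll measure both from depth.

Run:
```python
from h import *
for n in("scene","top"):
    p=cv2.imread(f"pics/{n}0.png");d=np.load(f"pics/{n}0.npy");px,X=cloud(n,d)
    b=p[px[:,1],px[:,0]].astype(int)
    m=(abs(X[:,0]-.53)<.13)&(abs(X[:,1]-.34)<.12)
    table=X[m&(X[:,2]<.012)][:,2];print(n,"table z",np.median(table))
    pl=m&(X[:,2]>.024)&(X[:,2]<.046)&(b.min(1)>120)
    print("plate z",np.median(X[pl][:,2]),pl.sum(),cv2.minAreaRect(X[pl][:,:2].astype(np.float32)), X[pl].min(0),X[pl].max(0))
    bar=m&(X[:,2]>.06)&(X[:,2]<.09)
    print("bar",bar.sum(),X[bar].mean(0) if bar.any() else 0,X[bar].min(0) if bar.any() else 0,X[bar].max(0) if bar.any() else 0)
    dk=m&(b.max(1)<60); print("dark px bbox",px[dk].min(0),px[dk].max(0),px[dk].mean(0)) if dk.any() else 0
    q=(abs(X[:,0]-.58)<.12)&(abs(X[:,1]-.01)<.125)&(b.max(1)<110)&(X[:,2]>.012)&(X[:,2]<.045)
    r=cv2.minAreaRect(X[q][:,:2].astype(np.float32));print("base z",np.median(X[q][:,2]),q.sum(),r)
def up(n,c,h,f,nm):
    p=cv2.imread(f"pics/{n}0.png")[c[1]-h:c[1]+h,c[0]-h:c[0]+h];return cv2.resize(p,(400,400),interpolation=cv2.INTER_CUBIC)
a=[up("top",(184,155),35,0,0),up("top",(310,137),50,0,0)]
cv2.imwrite("pics/c1.png",np.hstack(a))
```

```text
scene table z -0.0010296544390214094
plate z 0.03278779289225666 1071 ((0.5197592973709106, 0.3439542055130005), (0.14437425136566162, 0.14497943222522736), 0.29748520255088806) [0.44751756 0.27147684 0.02421612] [0.59209941 0.41651976 0.04399439]
bar 119 [0.52622802 0.33893158 0.07405585] [0.51814003 0.30268518 0.06022716] [0.53316024 0.38338167 0.07977731]
dark px bbox [406 139] [413 148] [407.5 146. ]
base z 0.018535524183616647 860 ((0.5905126333236694, 0.014464959502220154), (0.14525191485881805, 0.20640449225902557), 1.1409425735473633)
top table z 0.00047300052621449814
plate z 0.03448812043020908 1633 ((0.5199175477027893, 0.34339937567710876), (0.1440947949886322, 0.14230938255786896), 0.5544971227645874) [0.44760636 0.27240312 0.0246818 ] [0.59166532 0.41496603 0.04548393]
bar 191 [0.52314218 0.34203232 0.07596333] [0.51698469 0.3022625  0.06563243] [0.53069751 0.38307756 0.08191241]
base z 0.02078064665534734 3319 ((0.5842679738998413, 0.019229762256145477), (0.14847512543201447, 0.20912830531597137), 1.8961975574493408)
```

View pics/c1.png

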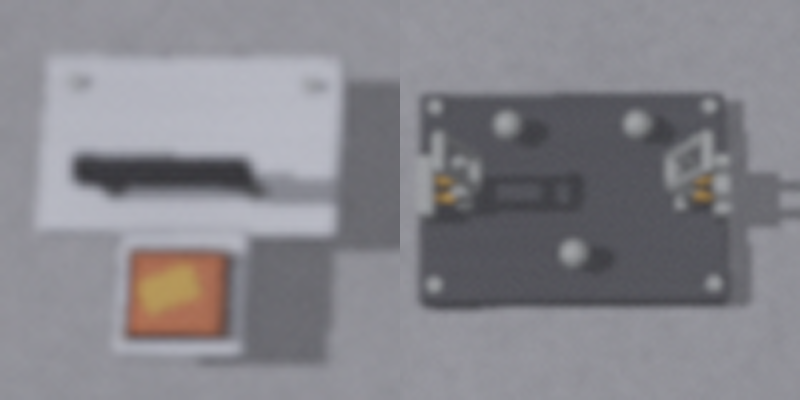

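The crop shows the carrier with its bar nearly parallel to y. On the mount, the balls are near (287,118), (319,118) and (303,150), with clips at both y sides. I'll refine the yaws and the ball positions.

Run:
```python
from h import *
def rect(n,D,m): pass
n="top"
p=cv2.imread("pics/top0.png");d=np.load("pics/top0.npy");px,X=cloud(n,d);b=p[px[:,1],px[:,0]].astype(int)
g=cv2.cvtColor(p,cv2.COLOR_BGR2GRAY).astype(float)
W=[]
for c in[(286.8,118.2),(319.2,118.2),(303,150.2)]:
    x0,y0=int(c[0])-6,int(c[1])-6;w=g[y0:y0+13,x0:x0+13];w=np.clip(w-105,0,None)
    yy,xx=np.mgrid[y0:y0+13,x0:x0+13];rr=np.hypot(xx-c[0],yy-c[1])<6;w=w*rr
    q=[(w*xx).sum()/w.sum(),(w*yy).sum()/w.sum()];W.append(atz(n,[q],.036)[0]);
    s=(np.hypot(px[:,0]-q[0],px[:,1]-q[1])<3);print(np.round(q,1),np.round(W[-1],4),"zmax",X[s][:,2].max())
W=np.array(W);ref=np.array([[42,44],[42,-44],[-48,0]])/1e3
def fit(A,B):
    a=A-A.mean(0);c=B-B.mean(0);th=np.arctan2((a[:,0]*c[:,1]-a[:,1]*c[:,0]).sum(),(a*c).sum())
    R=np.array([[np.cos(th),-np.sin(th)],[np.sin(th),np.cos(th)]]);t=B.mean(0)-R@A.mean(0);return np.degrees(th),t,B-(A@R.T+t)
print("mount",fit(ref,W[:,:2]))
for n in("top","scene"):
    p=cv2.imread(f"pics/{n}0.png");d=np.load(f"pics/{n}0.npy");px,X=cloud(n,d);b=p[px[:,1],px[:,0]].astype(int)
    q=(abs(X[:,0]-.58)<.12)&(abs(X[:,1]-.01)<.125)
    hi=X[q&(X[:,2]>.05)];print(n,"clip",len(hi))
    if len(hi):
        for s in(hi[:,1]>.015,hi[:,1]<.015):
            if s.any():print(np.round(hi[s].min(0),3),np.round(hi[s].max(0),3))
    m=(abs(X[:,0]-.53)<.13)&(abs(X[:,1]-.34)<.12)
    B=X[m&(X[:,2]>.065)&(X[:,2]<.09)];l=cv2.fitLine(B[:,:2].astype(np.float32),cv2.DIST_L2,0,.01,.01).ravel();print(n,"bar yaw",np.degrees(np.arctan2(-l[0],l[1])),B.mean(0))
    # plate yaw: fit the outline template
    P=X[m&(X[:,2]>.026)&(X[:,2]<.045)]
    w=P[(P[:,0]>.515)&(P[:,0]<.58)]
    bins=np.arange(.515,.58,.004);e1=[];e2=[]
    for u in bins:
        k=w[(w[:,0]>=u)&(w[:,0]<u+.004)]
        e1.append(k[:,1].max());e2.append(k[:,1].min())
    print("plate yaw from sides",[-np.degrees(np.arctan(np.polyfit(bins,e,1)[0]))*-1 for e in(e1,e2)],np.median(e1),np.median(e2))
    f=[];v=np.arange(.285,.40,.005)
    for u in v: f.append(P[(P[:,1]>=u)&(P[:,1]<u+.005)][:,0].max())
    print("front edge yaw",-np.degrees(np.arctan(np.polyfit(v,f,1)[0])),np.median(f))
```

```text
[285.9 117.3] [0.631  0.0672 0.036 ] zmax 0.04722964603720559
[318.4 117.2] [ 0.634  -0.0214  0.036 ] zmax 0.048259927717620485
[302.4 149.5] [0.5421 0.02   0.036 ] zmax 0.04778085470292948
mount (np.float64(1.8733863756792581), array([0.590374  , 0.02155333]), array([[ 1.17537819e-04,  3.00797437e-04],
       [ 2.01939020e-04, -3.21657129e-04],
       [-3.19476839e-04,  2.08596921e-05]]))
top clip 267
[0.57  0.082 0.052] [0.598 0.108 0.116]
[ 0.575 -0.069  0.054] [ 0.603 -0.041  0.117]
top bar yaw -178.79846 [0.52314218 0.34203232 0.07596333]
plate yaw from sides [np.float64(-4.731966271624626), np.float64(0.5941487108435054)] 0.4129738322303762 0.27304054882939743
front edge yaw -0.3489944656441101 0.5893548091211984
scene clip 246
[0.571 0.078 0.053] [0.6   0.106 0.114]
[ 0.576 -0.07   0.052] [ 0.605 -0.047  0.113]
scene bar yaw -0.0009742125 [0.52619673 0.33928941 0.07425197]
plate yaw from sides [np.float64(40.259191987097), np.float64(0.571834342023346)] 0.4133838390124819 0.27346444591074104
front edge yaw 0.4340123615385012 0.5909949400142329
```

Measured poses:
- **Carrier bar:** about (0.525, 0.3425, 0.070), yaw about 0.5°.
- **Seat:** about (0.590, 0.020, 0.096), yaw about 1.9°.

First I turn the tool in place and start the transit.

```bash
python3 -m inch '[1,0,0,0,0,0,-0.144,1,0,0,0,0,0,-0.144,1,0,0,0,0,0,-0.144,1,0,0,0,0,0,-0.144,1,0,0,0,0,0,-0.144,1,0,0,0,0,0,-0.144,1,0,0,0,0,0,-0.144,1,0,0,0,0,0,-0.142,1,0.015,0.006,0,0,0,0,1,0.03,0.013,0,0,0,0,1,0.033,0.0135,0,0,0,0,1,0.033,0.0135,0,0,0,0]'
python3 -m inch '[1,0.033,0.0135,0,0,0,0,1,0.033,0.0135,0,0,0,0,1,0.033,0.0135,0,0,0,0,1,0.033,0.0135,0,0,0,0,1,0.033,0.0135,0,0,0,0,1,0.033,0.0135,0,0,0,0,1,0.033,0.0135,0,0,0,0,1,0.033,0.0135,0,0,0,0,1,0.033,0.0135,0,0,0,0,1,0.033,0.0135,0,0,0,0,1,0.033,0.0135,0,0,0,0,1,0.033,0.0135,0,0,0,0]'
```

```text
time_s: 1.6
position: [0.2532, -0.3414, 0.2031]
ee_rot: [[-0.003, 1.0, 0.0], [1.0, 0.003, 0.0], [0.0, 0.0, -1.0]]
wrist_force: [0.8, -0.1, 0.2]
gripper_width: 0.0855
gripper_force: 0.0
time_s: 2.8
position: [0.4115, 0.056, 0.2033]
ee_rot: [[-0.004, 1.0, 0.0], [1.0, 0.004, 0.0], [0.0, 0.0, -1.0]]
wrist_force: [0.4, -0.5, 0.7]
gripper_width: 0.0854
gripper_force: 0.0
```

```bash
python3 -m inch '[1,0.033,0.0135,0,0,0,0,1,0.033,0.0135,0,0,0,0,1,0.033,0.0135,0,0,0,0,1,0.033,0.0135,0,0,0,0,1,0.033,0.0135,0,0,0,0,1,0.033,0.0135,0,0,0,0,1,0.03,0.012,0,0,0,0,1,0.02,0.005,0.01,0,0,0,1,0.01,0,0.02,0,0,0,1,0,0,0.02,0,0,0,1,0,0,0,0,0,0,1,0,0,0,0,0,0]'
```

```text
time_s: 4.0
position: [0.5071, 0.3127, 0.1538]
ee_rot: [[-0.006, 1.0, -0.0], [1.0, 0.006, -0.0], [-0.0, -0.0, -1.0]]
wrist_force: [-0.4, 0.3, 0.8]
gripper_width: 0.085
gripper_force: 0.0
```

```bash
python3 -m inch '[1,0.015,0.009,0,0,0,0,1,0.0148,0.009,0,0,0,0,1,0,0,0.005,0,0,0,0.8,0,0,0.02,0,0,0,0.7,0,0,0.02,0,0,0,0.6,0,0,0.02,0,0,0,0.6,0,0,0.015,0,0,0,0.6,0,0,0,0,0,0,0.6,0,0,0,0,0,0]'
python3 - <<'E'
from h import *
p,d=viewer.snapshot("scene");cv2.imwrite("pics/g1.png",cv2.resize(p[90:220,330:490],(800,650))[:600])
E
```

```text
time_s: 4.9
position: [0.5256, 0.3424, 0.0742]
ee_rot: [[-0.007, 1.0, 0.001], [1.0, 0.007, 0.0], [0.0, 0.001, -1.0]]
wrist_force: [-0.0, -0.2, -0.2]
gripper_width: 0.0509
gripper_force: 0.0
```

View pics/g1.png

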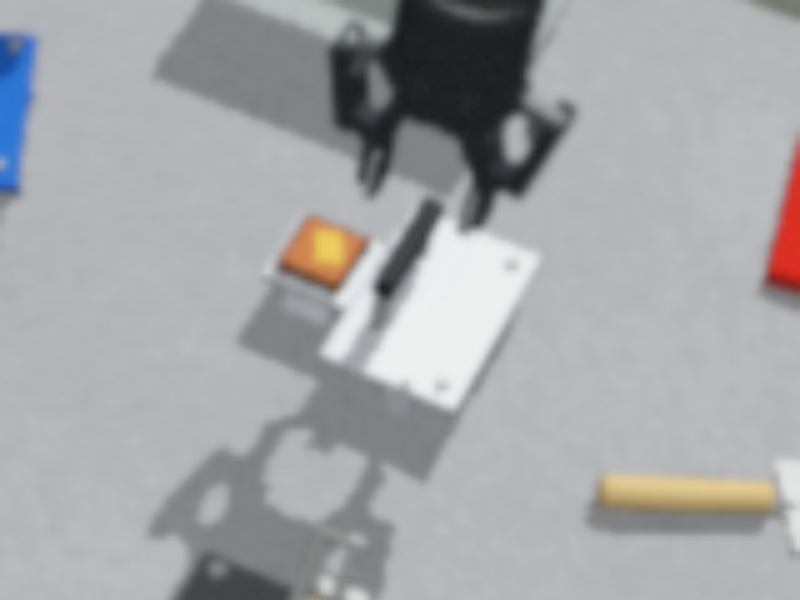

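The fingers straddle the bar, but towards its far end (tips about (375,185) and (475,225) in the crop). I'll check by projecting the points.

Run:
```python
from h import *
c=viewer.calibration("scene")
P=np.array([[.5256,.3424,.0742],[.5256,.3424,.082],[.5256,.3424,.070],[.525,.3825,.070],[.525,.3025,.07],[.5256+.0255,.3424,.08],[.5256-.0255,.3424,.08]])
q=cv2.projectPoints(P,cv2.Rodrigues(np.array(c["R"]))[0],np.array(c["t"]),np.array(c["K"]),np.array(c["D"]))[0].reshape(-1,2)
print(np.round((q-[330,90])*5))
```

```text
[[406. 241.]
 [409. 232.]
 [405. 246.]
 [431. 203.]
 [376. 289.]
 [448. 251.]
 [368. 218.]]
```

Run:
```python
from h import *
print(observe()["position"])
for n in("scene","top"):
    p,d=viewer.snapshot(n);px,X=cloud(n,d)
    if n=="top":cv2.imwrite("pics/g2.png",cv2.resize(p[110:200,130:250],(800,600)))
    m=(abs(X[:,0]-.525)<.1)&(abs(X[:,1]-.342)<.08)
    for a in np.arange(.065,.2,.015):
        k=X[m&(X[:,2]>=a)&(X[:,2]<a+.015)]
        if len(k):print(n,round(a,3),len(k),np.round(np.percentile(k,2,axis=0),3),np.round(np.percentile(k,98,axis=0),3))
```

```text
[0.52591135 0.34266024 0.07461475]
scene 0.065 111 [0.519 0.304 0.066] [0.533 0.383 0.079]
scene 0.08 2 [0.528 0.302 0.08 ] [0.529 0.346 0.081]
scene 0.095 2 [0.5   0.335 0.106] [0.502 0.338 0.108]
scene 0.11 42 [0.489 0.33  0.111] [0.567 0.353 0.125]
scene 0.125 50 [0.487 0.329 0.126] [0.567 0.349 0.14 ]
scene 0.14 57 [0.476 0.329 0.14 ] [0.582 0.351 0.155]
scene 0.155 132 [0.471 0.328 0.155] [0.585 0.354 0.17 ]
scene 0.17 138 [0.466 0.324 0.171] [0.589 0.355 0.185]
scene 0.185 139 [0.464 0.323 0.186] [0.59  0.341 0.2  ]
scene 0.2 231 [0.462 0.322 0.201] [0.594 0.351 0.214]
top 0.065 96 [0.518 0.303 0.07 ] [0.53  0.341 0.08 ]
top 0.11 24 [0.552 0.331 0.11 ] [0.566 0.35  0.125]
top 0.125 14 [0.553 0.331 0.127] [0.559 0.343 0.137]
top 0.14 19 [0.553 0.329 0.141] [0.575 0.338 0.155]
top 0.155 28 [0.567 0.329 0.156] [0.583 0.344 0.169]
top 0.17 33 [0.546 0.325 0.172] [0.587 0.341 0.185]
top 0.185 33 [0.575 0.331 0.186] [0.591 0.34  0.199]
top 0.2 37 [0.58  0.33  0.203] [0.591 0.342 0.212]
```

View pics/g2.png

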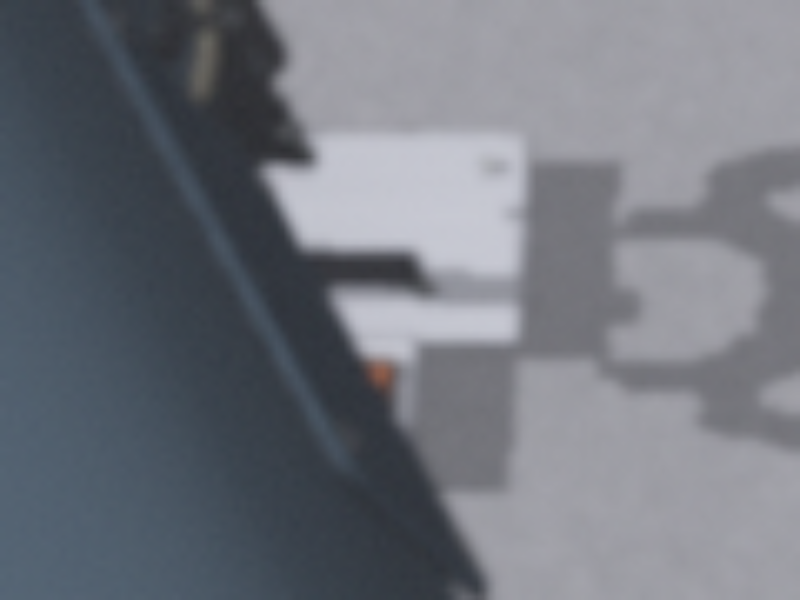

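The top view is partly blocked by the arm. Depth puts the fingertips at z≈0.10–0.11, which is higher than the TCP reading minus the pad swing would give. Sideways centring looks good (y 0.341, x 0.528). I'll descend to the planned height and check the depth again.

```bash
python3 -m inch '[0.6,0,0,0.012,0,0,0,0.6,0,0,0.011,0,0,0,0.6,0,0,0,0,0,0,0.6,0,0,0,0,0,0]'
python3 - <<'E'
from h import *
print(observe()["position"])
n="scene"
p,d=viewer.snapshot(n);px,X=cloud(n,d);cv2.imwrite("pics/g3.png",cv2.resize(p[90:210,330:490],(800,600)))
m=(abs(X[:,0]-.525)<.1)&(abs(X[:,1]-.342)<.08)
for a in np.arange(.045,.25,.01):
        k=X[m&(X[:,2]>=a)&(X[:,2]<a+.01)]
        if len(k):print(n,round(a,3),len(k),np.round(np.percentile(k,2,axis=0),3),np.round(np.percentile(k,98,axis=0),3))
E
```

```text
time_s: 5.45
position: [0.5251, 0.3424, 0.0496]
ee_rot: [[-0.008, 1.0, -0.001], [1.0, 0.008, -0.001], [-0.001, -0.001, -1.0]]
wrist_force: [-0.2, 0.8, 0.8]
gripper_width: 0.0514
gripper_force: 0.0
[0.52514254 0.34240809 0.04964788]
scene 0.045 13 [0.478 0.301 0.046] [0.53  0.377 0.053]
scene 0.055 9 [0.521 0.304 0.056] [0.531 0.365 0.064]
scene 0.065 56 [0.518 0.303 0.066] [0.532 0.384 0.075]
scene 0.075 60 [0.496 0.307 0.075] [0.533 0.379 0.084]
scene 0.085 24 [0.489 0.329 0.086] [0.566 0.349 0.095]
scene 0.095 32 [0.488 0.328 0.095] [0.566 0.35  0.104]
scene 0.105 31 [0.489 0.33  0.106] [0.566 0.35  0.114]
scene 0.115 26 [0.483 0.329 0.115] [0.573 0.34  0.124]
scene 0.125 78 [0.472 0.327 0.126] [0.581 0.353 0.135]
scene 0.135 76 [0.469 0.327 0.135] [0.585 0.355 0.145]
scene 0.145 84 [0.468 0.324 0.145] [0.587 0.351 0.155]
scene 0.155 84 [0.464 0.323 0.155] [0.589 0.338 0.165]
scene 0.165 97 [0.464 0.322 0.166] [0.591 0.341 0.175]
scene 0.175 187 [0.462 0.322 0.175] [0.594 0.353 0.185]
scene 0.185 74 [0.464 0.325 0.185] [0.582 0.347 0.194]
scene 0.195 11 [0.489 0.326 0.196] [0.566 0.341 0.204]
scene 0.205 61 [0.502 0.304 0.206] [0.566 0.342 0.215]
scene 0.215 81 [0.495 0.304 0.215] [0.566 0.336 0.225]
scene 0.225 76 [0.496 0.304 0.225] [0.565 0.338 0.235]
scene 0.235 87 [0.498 0.303 0.236] [0.565 0.346 0.245]
scene 0.245 110 [0.496 0.303 0.245] [0.563 0.331 0.254]
```

View pics/g3.png

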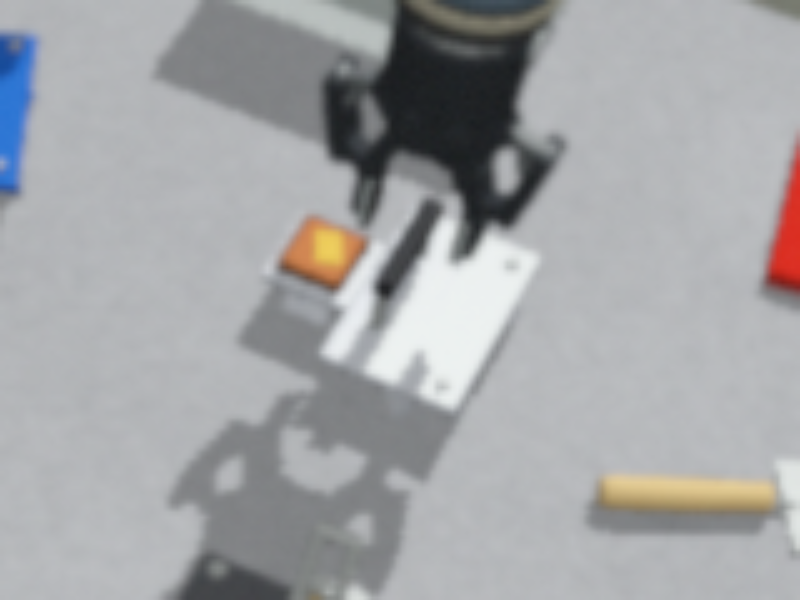

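The fingertips now appear beside the bar at crop (362,225) and (462,258), at about z 0.075. I'll part-close them to see how far they swing forward.

```bash
python3 -m inch '[0.3,0,0,0,0,0,0,0.3,0,0,0,0,0,0,0.3,0,0,0,0,0,0,0.3,0,0,0,0,0,0]'
python3 - <<'E'
from h import *
print(observe()["position"])
n="scene"
p,d=viewer.snapshot(n);px,X=cloud(n,d);cv2.imwrite("pics/g4.png",cv2.resize(p[120:160,385:445],(780,520),interpolation=cv2.INTER_CUBIC))
c=viewer.calibration("scene")
P=np.array([[x,.3424-.011,z] for x in(.525-.014,.525+.014) for z in(.05,.06,.07)])
q=cv2.projectPoints(P,cv2.Rodrigues(np.array(c["R"]))[0],np.array(c["t"]),np.array(c["K"]),np.array(c["D"]))[0].reshape(-1,2)
print(np.round((q-[385,120])*13))
E
```

```text
time_s: 5.9
position: [0.5256, 0.3427, 0.0503]
ee_rot: [[-0.008, 1.0, 0.0], [1.0, 0.008, 0.0], [0.0, 0.0, -1.0]]
wrist_force: [-0.4, 0.1, 0.9]
gripper_width: 0.0255
gripper_force: 0.0
[0.52556374 0.34271978 0.05033088]
[[245. 315.]
 [252. 285.]
 [259. 255.]
 [358. 362.]
 [366. 333.]
 [373. 303.]]
```

View pics/g4.png

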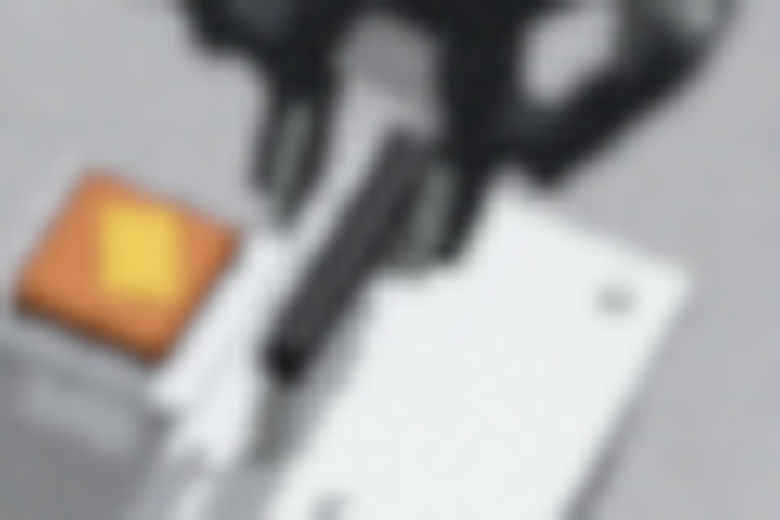

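Run:
```python
from h import *
n="scene"
p,d=viewer.snapshot(n)
for c in range(404,425,1):
    if c in(404,405,406,407,408,415,416,417,418,419,420,421):
        for r in range(132,143,1):
            if d[r,c]>0 and p[r,c].max()<140:
                w=world(n,[[c,r]],[d[r,c]])[0];print(c,r,p[r,c].max(),np.round(w,3))
```

```text
404 132 123 [0.501 0.34  0.089]
404 133 114 [0.503 0.334 0.092]
404 134 133 [0.504 0.334 0.087]
405 132 80 [0.504 0.338 0.092]
405 133 81 [0.505 0.336 0.09 ]
405 134 100 [0.507 0.334 0.089]
405 135 136 [0.508 0.331 0.088]
406 132 97 [0.509 0.331 0.102]
406 133 100 [0.508 0.337 0.091]
406 134 102 [0.511 0.33  0.095]
406 135 110 [0.511 0.333 0.088]
406 136 117 [0.511 0.334 0.083]
407 132 97 [0.511 0.333 0.101]
407 133 91 [0.512 0.331 0.099]
407 134 83 [0.512 0.334 0.092]
407 135 84 [0.514 0.33  0.093]
407 136 109 [0.514 0.333 0.086]
407 142 135 [0.522 0.318 0.078]
408 132 64 [0.514 0.332 0.103]
408 133 63 [0.514 0.336 0.095]
408 134 78 [0.514 0.338 0.089]
408 135 120 [0.514 0.341 0.083]
408 141 111 [0.522 0.325 0.077]
408 142 86 [0.524 0.321 0.077]
415 132 73 [0.525 0.369 0.076]
415 133 72 [0.527 0.365 0.077]
415 134 71 [0.529 0.36  0.077]
415 135 61 [0.531 0.357 0.077]
415 136 53 [0.531 0.359 0.071]
415 137 55 [0.532 0.356 0.071]
415 138 70 [0.529 0.375 0.046]
415 139 82 [0.529 0.375 0.043]
415 140 109 [0.54  0.331 0.085]
416 132 75 [0.529 0.369 0.078]
416 133 70 [0.53  0.365 0.078]
4
[... 736 characters left out ...]
547 0.336 0.088]
419 132 53 [0.546 0.329 0.123]
419 133 78 [0.547 0.33  0.118]
419 134 84 [0.546 0.335 0.109]
419 135 79 [0.547 0.337 0.104]
419 136 71 [0.547 0.337 0.101]
419 137 67 [0.549 0.334 0.1  ]
419 138 64 [0.549 0.337 0.093]
419 139 79 [0.55  0.333 0.094]
420 132 40 [0.549 0.329 0.124]
420 133 47 [0.549 0.33  0.12 ]
420 134 53 [0.549 0.337 0.11 ]
420 135 49 [0.55  0.335 0.107]
420 136 49 [0.551 0.335 0.104]
420 137 59 [0.551 0.337 0.098]
420 138 86 [0.552 0.334 0.098]
420 139 134 [0.552 0.339 0.089]
421 132 36 [0.551 0.332 0.123]
421 133 38 [0.552 0.33  0.121]
421 134 49 [0.551 0.338 0.109]
421 135 61 [0.551 0.34  0.104]
421 136 88 [0.553 0.337 0.104]
421 137 128 [0.553 0.34  0.096]
```

Depth shows the fingertips ending at z≈0.084 while the bar top is at 0.077. So the real tips sit about 33 mm above the reported TCP. I'll go lower by what I see, in steps, watching the wrist force.

```bash
python3 -m inch '[0.5,0,0,0,0,0,0,0.5,0,0,0.005,0,0,0,0.5,0,0,0.005,0,0,0,0.5,0,0,0.005,0,0,0,0.5,0,0,0,0,0,0]'
python3 -m inch '[0.5,0,0,0.005,0,0,0,0.5,0,0,0.005,0,0,0,0.5,0,0,0,0,0,0,0.5,0,0,0,0,0,0]'
python3 - <<'E'
from h import *
n="scene"
p,d=viewer.snapshot(n);px,X=cloud(n,d);cv2.imwrite("pics/g5.png",cv2.resize(p[120:160,385:445],(780,520),interpolation=cv2.INTER_CUBIC))
b=p[px[:,1],px[:,0]].max(1)
m=(abs(X[:,1]-.335)<.012)&(((X[:,0]>.485)&(X[:,0]<.509))|((X[:,0]>.543)&(X[:,0]<.57)))&(b<110)
for a in np.arange(.035,.12,.01):
    k=X[m&(X[:,2]>=a)&(X[:,2]<a+.01)];print(round(a,3),len(k),np.round(k.mean(0),3) if len(k) else 0)
E
```

```text
time_s: 6.5
position: [0.5249, 0.3423, 0.0341]
ee_rot: [[-0.008, 1.0, -0.001], [1.0, 0.008, -0.001], [-0.001, -0.001, -1.0]]
wrist_force: [0.1, -0.1, 0.1]
gripper_width: 0.0425
gripper_force: 0.0
time_s: 6.9
position: [0.5255, 0.3426, 0.0251]
ee_rot: [[-0.008, 1.0, -0.0], [1.0, 0.008, -0.0], [-0.0, -0.0, -1.0]]
wrist_force: [0.3, 0.4, 0.5]
gripper_width: 0.0426
gripper_force: 0.0
0.035 0 0
0.045 0 0
0.055 3 [0.519 0.337 0.062]
0.065 15 [0.52  0.336 0.071]
0.075 21 [0.525 0.334 0.08 ]
0.085 15 [0.522 0.336 0.09 ]
0.095 37 [0.53  0.334 0.101]
0.105 41 [0.526 0.337 0.108]
0.115 22 [0.543 0.332 0.121]
```

View pics/g5.png

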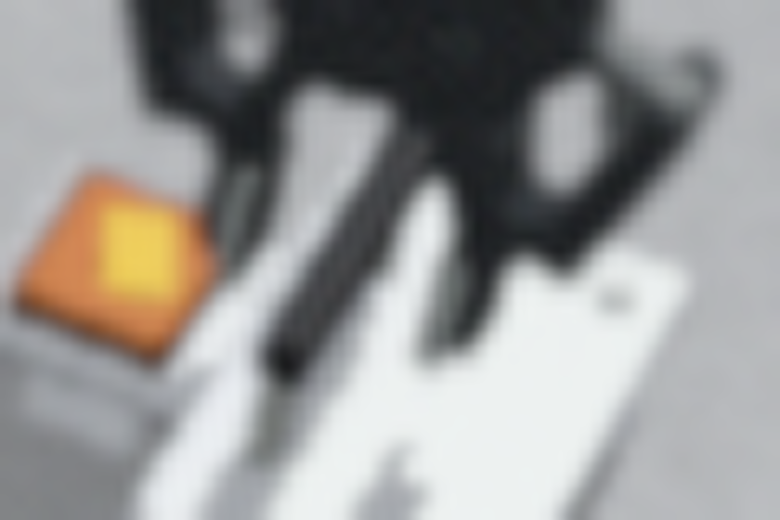

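The tips now straddle the bar at z≈0.06, with reported TCP at 0.025 and no contact force, so the offset is real. I'll go 4 mm lower and grip.

```bash
python3 -m inch '[0.5,0,0,0.004,0,0,0,0.4,0,0,0,0,0,0,0.3,0,0,0,0,0,0,0.1,0,0,0,0,0,0,0,0,0,0,0,0,0,0,0,0,0,0,0,0,0,0,0,0,0,0,0,0,0,0,0,0,0,0]' 60
python3 -m inch '[0,0,0,-0.005,0,0,0,0,0,0,-0.015,0,0,0,0,0,0,-0.02,0,0,0,0,0,0,0,0,0,0,0,0,0,0,0,0,0,0,0,0,0,0,0,0]'
```

```text
time_s: 7.75
position: [0.5255, 0.3427, 0.0213]
ee_rot: [[-0.008, 1.0, 0.0], [1.0, 0.008, 0.0], [0.0, 0.0, -1.0]]
wrist_force: [-2.8, -0.6, 2.3]
gripper_width: 0.0132
gripper_force: 58.8
time_s: 8.35
position: [0.5249, 0.3423, 0.06]
ee_rot: [[-0.008, 1.0, -0.001], [1.0, 0.008, -0.001], [-0.001, -0.001, -1.0]]
wrist_force: [-0.3, 0.4, -4.6]
gripper_width: 0.0133
gripper_force: 58.7
```

The carrier is held (about 0.45 kg). So bar z = TCP z + 0.0487, and home is at TCP z ≈ 0.047. Next I lift it and carry it over the mount.

```bash
python3 -m inch '[0,0,0,-0.015,0,0,0,0,0,0,-0.025,0,0,0,0,0,0,-0.025,0,0,0,0,0,0,-0.025,0,0,0,0,-0.01,0.002,-0.02,0,0,-0.005,0,-0.02,0.004,-0.01,0,0,-0.005,0,-0.025,0.005,0,0,0,-0.005,0,-0.025,0.005,0,0,0,-0.005,0,-0.025,0.005,0,0,0,-0.005,0,-0.025,0.005,0,0,0,0,0,-0.025,0.005,0,0,0,0,0,-0.025,0.005,0,0,0,0]'
python3 -m inch '[0,-0.025,0.005,0,0,0,0,0,-0.025,0.005,0,0,0,0,0,-0.025,0.005,0,0,0,0,0,-0.025,0.005,0,0,0,0,0,-0.02,0.005,0,0,0,0,0,-0.01,0.003,0,0,0,0,0,0,0,0,0,0,0,0,0,0,0,0,0,0,0,0,0,0,0,0,0]'
```

```text
time_s: 9.55
position: [0.5658, 0.1625, 0.1801]
ee_rot: [[-0.033, 0.999, -0.001], [0.999, 0.033, -0.0], [-0.0, -0.001, -1.0]]
wrist_force: [0.8, -0.3, -4.6]
gripper_width: 0.0131
gripper_force: 59.0
time_s: 10.45
position: [0.5981, 0.0355, 0.181]
ee_rot: [[-0.034, 0.999, -0.0], [0.999, 0.034, 0.0], [0.0, -0.0, -1.0]]
wrist_force: [-0.5, 0.5, -5.3]
gripper_width: 0.0129
gripper_force: 58.9
```

```bash
python3 -m inch '[0,-0.0076,-0.0042,0,0,0,0,0,-0.0076,-0.0043,0,0,0,0,0,0,0,0,0,0,0,0,0,0,0,0,0,0]'
python3 - <<'E'
from h import *
print(observe()["position"])
for n in("scene","top"):
    p,d=viewer.snapshot(n);px,X=cloud(n,d);cv2.imwrite(f"pics/m_{n}.png",p[60:260,260:560] if n=="scene" else p[60:210,200:420])
    b=p[px[:,1],px[:,0]].astype(int)
    m=(abs(X[:,0]-.59)<.1)&(abs(X[:,1]-.02)<.1)&(X[:,2]>.17)&(X[:,2]<.205)&(b.min(1)>110)
    P=X[m];print(n,len(P))
    if len(P)<50: continue
    A=np.c_[P[:,:2]-[.59,.02],np.ones(len(P))];q=np.linalg.lstsq(A,P[:,2],rcond=None)[0];
    k=abs(A@q-P[:,2])<.004;q=np.linalg.lstsq(A[k],P[k,2],rcond=None)[0];print("plane slope deg",np.degrees(q[:2]),"z",q[2])
    print(np.round(P[k].min(0),4),np.round(P[k].max(0),4),cv2.minAreaRect(P[k][:,:2].astype(np.float32)))
    T=P[k];T=T[(T[:,0]>.575)&(T[:,0]<.645)]
    for s in np.arange(.575,.645,.01):
        w=T[(T[:,0]>=s)&(T[:,0]<s+.01)]
        if len(w):print(round(s,3),np.round([w[:,1].min(),w[:,1].max()],4))
E
```

```text
time_s: 10.85
position: [0.5902, 0.0189, 0.1814]
ee_rot: [[-0.033, 0.999, 0.0], [0.999, 0.033, 0.0], [0.0, 0.0, -1.0]]
wrist_force: [-0.5, -0.3, -3.9]
gripper_width: 0.0127
gripper_force: 59.0
[0.59021117 0.01892363 0.18142141]
scene 1649
plane slope deg [-0.28079969  0.21982765] z 0.19262597125000364
[ 0.5139 -0.0524  0.1875] [0.6596 0.0908 0.1973] ((0.5859254002571106, 0.01809089630842209), (0.14357616007328033, 0.14293256402015686), 1.8662786483764648)
0.575 [-0.0522  0.07  ]
0.585 [-0.0509  0.0186]
0.595 [-0.0513  0.0878]
0.605 [-0.0499  0.0902]
0.615 [-0.0524  0.0598]
0.625 [-0.0505  0.074 ]
0.635 [-0.0495  0.0889]
top 0
```

View pics/m_scene.png

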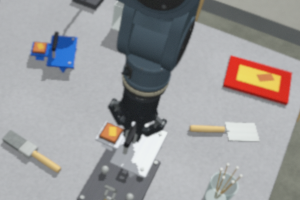

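The carrier hangs level over the mount at yaw 1.9°, within about 1.5 mm of the seat, tongue towards the single ball. I'll nudge it 1 mm and descend.

```bash
python3 -m inch '[0,0.001,-0.0005,0.005,0,0,0,0,0,0,0.015,0,0,0,0,0,0,0.015,0,0,0,0,0,0,0.015,0,0,0,0,0,0,0.015,0,0,0,0,0,0,0.015,0,0,0,0,0,0,0.01,0,0,0,0,0,0,0,0,0,0,0,0,0,0,0,0,0]'
python3 -m inch '[0,0,0,0.004,0,0,0,0,0,0,0.004,0,0,0,0,0,0,0.004,0,0,0,0,0,0,0,0,0,0]'
python3 -m inch '[0,0,0,0.004,0,0,0,0,0,0,0.004,0,0,0,0,0,0,0,0,0,0]'
```

```text
time_s: 11.85
position: [0.5899, 0.0202, 0.0915]
ee_rot: [[-0.033, 0.999, 0.0], [0.999, 0.033, 0.0], [0.0, 0.0, -1.0]]
wrist_force: [0.1, -0.8, -4.7]
gripper_width: 0.0135
gripper_force: 58.9
time_s: 12.25
position: [0.5898, 0.0201, 0.0788]
ee_rot: [[-0.033, 0.999, 0.0], [0.999, 0.033, 0.0], [0.0, 0.0, -1.0]]
wrist_force: [1.6, 0.0, -3.7]
gripper_width: 0.0133
gripper_force: 59.0
time_s: 12.55
position: [0.5896, 0.0201, 0.0706]
ee_rot: [[-0.033, 0.999, -0.0], [0.999, 0.033, 0.0], [0.0, -0.0, -1.0]]
wrist_force: [1.7, 0.0, -4.1]
gripper_width: 0.0129
gripper_force: 58.9
```

```bash
python3 -m inch '[0,0,0,0.004,0,0,0,0,0,0,0.004,0,0,0,0,0,0,0,0,0,0]'
python3 -m inch '[0,0,0,0.003,0,0,0,0,0,0,0.003,0,0,0,0,0,0,0,0,0,0]'
python3 -m inch '[0,0,0,0.003,0,0,0,0,0,0,0.002,0,0,0,0,0,0,0,0,0,0]'
```

```text
time_s: 12.85
position: [0.5897, 0.0202, 0.0627]
ee_rot: [[-0.033, 0.999, -0.0], [0.999, 0.033, 0.0], [0.0, -0.0, -1.0]]
wrist_force: [2.4, 0.2, -4.3]
gripper_width: 0.0131
gripper_force: 59.1
time_s: 13.15
position: [0.5893, 0.0201, 0.0564]
ee_rot: [[-0.033, 0.999, -0.001], [0.999, 0.033, -0.0], [-0.0, -0.001, -1.0]]
wrist_force: [0.8, -0.1, -7.9]
gripper_width: 0.0127
gripper_force: 58.5
time_s: 13.45
position: [0.5893, 0.0201, 0.0515]
ee_rot: [[-0.033, 0.999, -0.001], [0.999, 0.033, -0.0], [-0.0, -0.001, -1.0]]
wrist_force: [2.3, -0.8, -11.9]
gripper_width: 0.0131
gripper_force: 58.4
```

The clips are pulling the carrier down now, so they have snapped over. A few more mm to bottom it.

```bash
python3 -m inch '[0,0,0,0.002,0,0,0,0,0,0,0.001,0,0,0,0,0,0,0,0,0,0]'
python3 -m inch '[0,0,0,0.001,0,0,0,0,0,0,0.001,0,0,0,0,0,0,0,0,0,0]'
```

```text
time_s: 13.75
position: [0.5895, 0.02, 0.049]
ee_rot: [[-0.033, 0.999, -0.0], [0.999, 0.033, -0.0], [-0.0, -0.0, -1.0]]
wrist_force: [-0.9, -1.0, -7.9]
gripper_width: 0.0131
gripper_force: 59.2
time_s: 14.05
position: [0.5898, 0.0201, 0.0485]
ee_rot: [[-0.033, 0.999, 0.001], [0.999, 0.033, -0.0], [-0.0, 0.001, -1.0]]
wrist_force: [-11.3, -0.5, 16.4]
gripper_width: 0.0126
gripper_force: 62.2
```

It has bottomed on the balls. I'll relax 1 mm, open, and look before leaving.

```bash
python3 -m inch '[0,0,0,-0.001,0,0,0,0.15,0,0,0,0,0,0,0.3,0,0,0,0,0,0,0.5,0,0,0,0,0,0,0.5,0,0,0,0,0,0,0.5,0,0,0,0,0,0]'
python3 -m inch '[0.5,0,0,-0.01,0,0,0,0.5,0,0,-0.02,0,0,0,0.5,0,0,-0.03,0,0,0,0.5,0,0,-0.03,0,0,0,0.5,0,0,-0.03,0,0,0,0.5,0,0,-0.02,0,0,0,0.5,0,0,0,0,0,0,0.5,0,0,0,0,0,0]'
python3 - <<'E'
from h import *
n="scene"
p,d=viewer.snapshot(n);px,X=cloud(n,d);cv2.imwrite("pics/f.png",cv2.resize(p[180:300,310:470],(800,600),interpolation=cv2.INTER_CUBIC))
b=p[px[:,1],px[:,0]].astype(int)
m=(abs(X[:,0]-.59)<.1)&(abs(X[:,1]-.02)<.1)&(X[:,2]>.045)&(X[:,2]<.075)&(b.min(1)>110)
P=X[m];A=np.c_[P[:,:2]-[.59,.02],np.ones(len(P))];k=np.ones(len(P),bool)
for _ in range(4):
    q=np.linalg.lstsq(A[k],P[k,2],rcond=None)[0];k=abs(A@q-P[:,2])<.004
print("slope",np.degrees(q[:2]),"z",q[2],cv2.minAreaRect(P[k][:,:2].astype(np.float32)))
B=X[(abs(X[:,0]-.59)<.02)&(abs(X[:,1]-.02)<.045)&(X[:,2]>.085)&(X[:,2]<.115)]
print("bar",B.mean(0),B.min(0),B.max(0),np.median(B[:,2]))
E
```

```text
time_s: 14.65
position: [0.59, 0.0202, 0.0483]
ee_rot: [[-0.033, 0.999, 0.0], [0.999, 0.033, 0.0], [0.0, 0.0, -1.0]]
wrist_force: [0.4, 0.2, 0.6]
gripper_width: 0.043
gripper_force: 0.0
time_s: 15.45
position: [0.59, 0.0201, 0.1887]
ee_rot: [[-0.033, 0.999, 0.001], [0.999, 0.033, 0.0], [0.0, 0.001, -1.0]]
wrist_force: [0.7, -0.4, -1.0]
gripper_width: 0.0425
gripper_force: 0.0
slope [-0.32061144 -0.73703947] z 0.05978105411132328 ((0.5853424668312073, 0.015313304960727692), (0.1439245194196701, 0.16110515594482422), 1.9913610219955444)
bar [0.59161357 0.01644856 0.10142601] [ 0.583357   -0.02076918  0.08568963] [0.59882491 0.05790501 0.10742273] 0.10184640579247586
```

View pics/f.png

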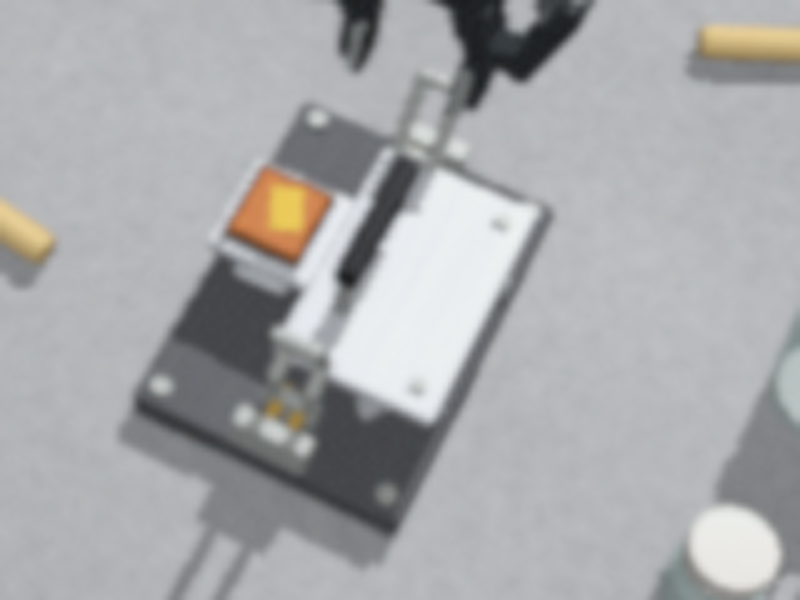

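The carrier sits level, with its plate top at 0.0598 m against 0.060 at home. The tongue at crop (280,210) is over the single ball, and both clips grip the edges at (425,140) and (300,360). The gripper is clear.

```bash
python3 -c "
from workcell import env;print(env.hand_in())"
```

```text
the job is handed in; nothing more can be done
None
```

The tongued carrier is home on the three-ball mount, clipped on both edges and released; I left the round carrier alone and handed the job in at about 15.5 s, but no verdict came back.

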